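# Roll the lens canister up its chute and close the keeper bar

## Robot

A 7-joint arm with a two-finger parallel gripper is mounted at the origin on the work surface. World frame = base frame: x ahead of the robot, y to its left, z up, the work surface at z = 0. Lengths are in m, angles in degrees, forces in N, time in s.
With the tool pointing down it reaches from about 0.425 to 0.875 m from the base axis. Payload 4.7 kg.
Tool frame: the origin (TCP) lies midway between the tips of the shut fingers; the grasp point (between the pads) lies 19 mm behind it; y points along the fingers, z is the direction in which the jaws open and shut, and the axes are right-handed (so a half turn about y gives the same grasp; the last joint's range is limited). The gripper opens to 85 mm and grips with 20 to 120 N. Pads are 22 mm wide; open, the fingers measure 114 mm over their backs; the gripper's body (76 mm by 85 mm) begins 54 mm behind the grasp point. The pads swing forward as they close: fully open they stand 13 mm farther back than shut.
Start: joints at [77.813, 18.392, -4.016, 83.108, 1.295, 78.541, -3.26], TCP at [0.146, -0.633, 0.231] pointing down, gripper open.
Joint ranges: [-163.93, 163.93], [-17.29, 119.83], [-79.2, 71.16], [3.27, 140.29], [-89.18, 269.18], [5.43, 117.66], [-154.24, 154.24]. Speed limits (degrees/s): [147.25, 147.25, 180, 180, 180, 180, 180].

## Interface

Orientations are given as a 3x3 rotation matrix whose columns are the frame's x, y, z axes.
In Python, from bench import manip, grab_frame, get_calibration gives the robot as it stands.
- The arm moves only by the tool send_rows, never from a script. Its argument "moves" is a list of rows, each a list of 2 entries, a list of its own where there are three numbers: the shift along the tool's x, y, z in cm, then the turn about the tool's y in rad. A call has 1 to 8 rows; each row is the pose to reach, as a shift and turn from the pose commanded when the call began, along the tool's axes at that moment; what a row does not reach only later rows make up. A row lasts 1/12 s, in which the tool goes at most 41.7 mm and 7.16 degrees, less where a joint would pass 70% of its speed; a pose out of reach is approached as far as the arm can. A call with a gripper value outside its range is refused whole. "fingers" is the finger opening in cm, from 0 to 8.54, set as the call begins (left out, the last holds). The fingers move at their own pace and stop on an object; "newtons" is the grip in N (left out, the last holds). Time passes only in rows, so rows that repeat a pose let the fingers close. It gives the time, the measured TCP pose, the force and the opening at its end, in the units of the state.
- manip.observe(): the state, without advancing time (a new reading comes with each control period).
- grab_frame(name): name is "scene" or "top" or "wrist"; returns the picture (384x512x3 uint8, red, green, blue); there is no depth.
- get_calibration(name): a dict with "fx", "fy", "cx", "cy" (pixels), "k1" (the pictures are not rectified: a ray, as slopes to the right and down, at radius r is drawn at 1 + k1 r^2 times it, then the intrinsics apply), "xyz" and "orientation" of the camera in the world. Camera axes: x right, y down, z forward; pixel columns grow to the right and rows downward; lengths in m; the calibration is good to about 2 mm. A picture is of the moment at which its call begins: read the wrist's pose just before it. get_calibration takes no time and is no camera call; for the wrist camera it gives the pose at the moment of the call.
- manip.close_job(): hands the job in, once; it reports no verdict.
The state is a dict: "t": time; "q": joint angles; "qd": joint speeds; "joint_torque": joint torques, N m; "position": TCP position; "ee_rot": TCP orientation; "ft_force": force on the tool from outside, world axes, zero at the start; "torque": the same for the moment, N m; "finger_gap": finger opening in m.
Only numpy, scipy, OpenCV 4.12 (cv2) and the standard library are available. Lean on these libraries where they do the work, as an engineer would, in place of code of your own. Each camera call takes 0.05 s, during which the arm holds its last target. There are 200 camera calls.

## Task

Push the lens canister lying in the sloped chute up the ramp with your fingertips, smoothly and without flicking it, until it drops over the crest and rests against the end stop at the top. Then push the keeper bar by its upright pin all the way across the chute behind the canister, so that it cannot roll back. Do not grip or lift the canister, do not close the bar before the canister is home, and leave the things standing around undisturbed.

Things in the scene. Friction and masses are not known exactly. Their poses are not given: they have to be found in the camera images.
- chute: Fixed bare-aluminium chute, open on top, 262 mm long. Origin on the bench under its middle; x runs uphill along it, y across, z up. In this frame (mm): floor 82 wide (y -41 to 41); side walls 5 thick stand 12 above the floor all along; low lip: inner face at x=-125, 5 thick, top at z=39; end stop at the top end: a plate with its face at x=118, top at z=92.
- slope (a point): Point on the floor at the inner foot of the low lip, mid width (chute x=-125, z=30 mm). Its x runs up along the ramp surface (8 degrees above level), z square to it. While on the ramp, the canister's centre is 25 mm above this surface.
- crest (a point): Highest point of the chute's floor, mid width (chute x=60, z=56 mm). The floor rises straight at 8 degrees from the low lip to here, then falls at 9 degrees to z=47 mm at the end stop.
- home (a point): Where the canister's centre lies when it is home against the end stop, in the dip behind the crest (chute x=93, y=0, z=76 mm).
- canister: Hard dark-grey plastic lens canister, light cap: a cylinder 50 mm across, 76 mm long, about 0.13 kg, free to roll. Origin at its centre; its y is the cylinder's axis, lying across the chute (x and z turn as it rolls). It starts against the low lip; it rolls back there if let go before the crest. Pushed past the crest it rolls to the end stop by itself and stays.
- keeper (a joint): Swing (rad) of the keeper bar: level dark steel bar 10 mm thick, 71 to 85 mm above the bench, reaching 105 mm from its upright axis on a post beside the chute (chute x=56, y=-66 mm). 0: points straight downhill, outside the wall; growing values swing its free end over the wall; 1.57: square across the chute, at its end of travel. Starts -0.6 to 0.1; stays where left; about 0.5 N moves it.
- keeper_pin (a point): Middle of the upright black plastic pin near the free end of the keeper bar: 16 mm in diameter, 40 mm tall, standing on the bar from 85 to 125 mm above the bench; this point is 105 mm above the bench and 95 mm from the bar's turning axis.
- spare: Bystander: canister of the same kind standing on end, 50 mm diameter, 76 mm tall, on the bench beyond the low end of the chute; origin at the centre of its underside.
- reagent: Bystander: plastic reagent bottle with screw cap, 60 mm diameter, 130 mm tall, standing beyond the top end of the chute; origin at the centre of its underside.
- dishes: Bystander: stack of three culture dishes, 60 mm diameter, about 36 mm tall, beyond the low end of the chute; origin at the centre of its underside.
Not all that is in view belongs to the job. What is shaped like the canister but pink or turquoise is not meant.

How it is judged:
By the outcome, as a careful person would: the job done as asked, in the order asked, and still so for the second after the job is handed in, with the robot touching nothing.
It also fails if it takes over 56 s, if anything falls off the work surface, if the arm or the gripper's body presses on something with over 40 N, if the wrist force passes 120 N, or if a joint passes its speed limit or range.

## Working session

There is one attempt and no reset: what is moved stays moved. The work goes in short steps, Python scripts to look and compute and a tool call to move; the robot and the scene stay as the last step left them, time stands still between calls to the robot, and variables do not carry over. Pictures are saved under pics/ and viewed, about 8 in all and at most 12, crops included, and the job is handed in when it is done.

Besides the shell and the picture viewer there is one more tool, called after "Emit:" as a command line: name --argument value ..., lists and objects as JSON in quotes. send_rows: Moves the arm, as the interface text tells. Its arguments: {"type":"object","properties":{"moves":{"type":"array","items":{"type":"array"}},"fingers":{"type":"number"},"newtons":{"type":"number"}},"required":["moves"]}

```bash
mkdir -p pics; ls; python3 - <<'E'
from bench import manip, grab_frame, get_calibration
import cv2,numpy as np
s=manip.observe(); print(s)
a=[]
for n in("scene","top"):
    im=grab_frame(n)[:,:,::-1]; cv2.imwrite(f"pics/{n}0.png",im); print(n,get_calibration(n))
E
```

```text
pics
{'t': 0.0, 'q': array([77.81236051, 18.44114804, -4.01517959, 83.17509831,  1.29562335,
       78.54257402, -3.25827024]), 'qd': array([-0.07347313,  0.01779291,  0.08020669, -0.02512211,  0.01890586,
       -0.03279469, -0.08501205]), 'joint_torque': array([-1.22409811e-04, -4.93583858e+01, -3.82111995e-01, -3.14329469e+01,
        1.30937822e-02,  1.15464837e-02,  9.86789956e-07]), 'position': array([ 0.14598754, -0.63282825,  0.23019809]), 'ee_rot': array([[-9.74374297e-01, -5.57352870e-04,  2.24932031e-01],
       [-2.24932693e-01,  1.90510565e-03, -9.74372441e-01],
       [ 1.14549992e-04, -9.99998030e-01, -1.98165287e-03]]), 'ft_force': array([ 0.10589198,  0.19382566, -0.4812818 ]), 'torque': array([ 0.04963478, -0.04232286,  0.03573174]), 'finger_gap': 0.08555774296900809}
scene {'fx': 378.2837028978641, 'fy': 378.2837028978641, 'cx': 250.7488833249533, 'cy': 188.40166987630587, 'k1': -0.02859285310931107, 'xyz': array([0.85626302, 0.53714828, 0.66711286]), 'orientation': array([[-0.8131187 ,  0.40874909, -0.41444199],
       [ 0.58209229,  0.56783635, -0.58200553],
       [-0.002559  , -0.71448307, -0.69964805]])}
top {'fx': 351.34267812550485, 'fy': 351.34267812550485, 'cx': 256.5419596253547, 'cy': 191.60477178110224, 'k1': 0.010615807620728758, 'xyz': array([0.38105073, 0.02231245, 0.82693917]), 'orientation': array([[ 0.17234197, -0.96334831,  0.20556817],
       [-0.98502711, -0.16948938,  0.03154284],
       [ 0.00445488, -0.20792638, -0.97813433]])}
```

View pics/scene0.png

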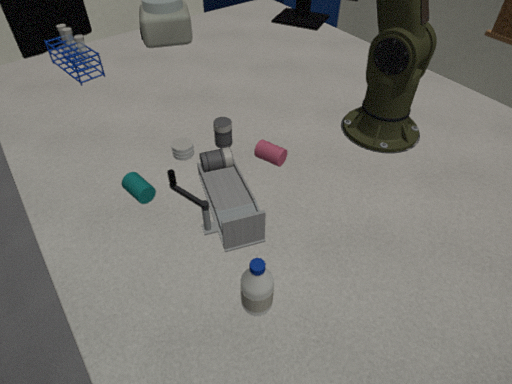

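View pics/top0.png

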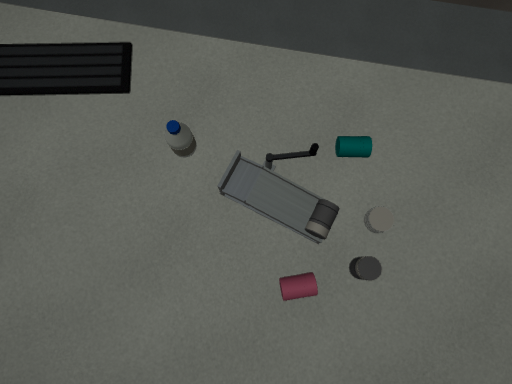

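Scene: the canister is at (215,160) at the low end, the end stop near (245,225), the keeper post at (207,205) and the pin at (172,178). Top: the canister is at (322,218), the stop at (230,172), the post at (269,158) and the pin at (315,148). I'll enlarge the top view to read the chute corners.

```bash
python3 - <<'E'
import cv2,numpy as np
a=cv2.imread("pics/top0.png")[135:255,205:355]
a=cv2.convertScaleAbs(cv2.resize(a,None,fx=5,fy=5,interpolation=cv2.INTER_CUBIC),alpha=1.5)
cv2.imwrite("pics/crop1.png",a)
E
```

```text
(no output)
```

View pics/crop1.png

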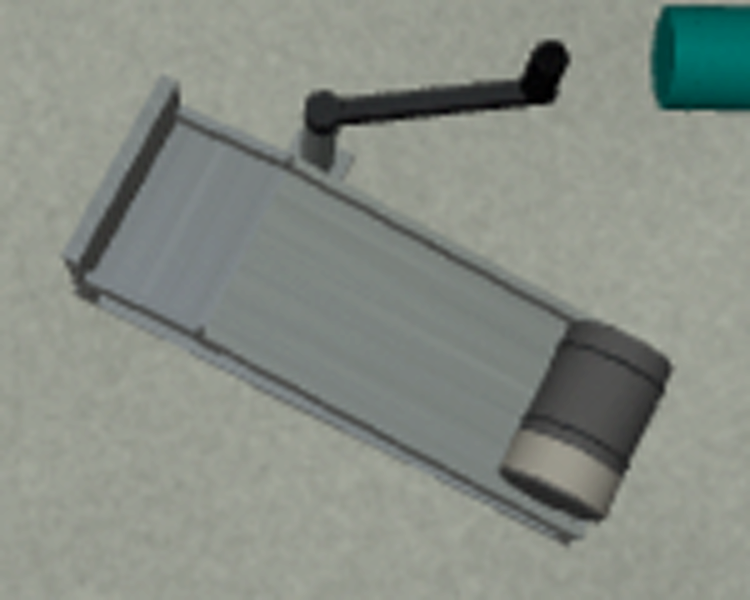

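```bash
cat >h.py <<'E'
import numpy as np,cv2
from bench import get_calibration
def ray(n,px):
    c=get_calibration(n);u=np.array([(px[0]-c['cx'])/c['fx'],(px[1]-c['cy'])/c['fy']])
    s=u.copy()
    for _ in range(20): s=u/(1+c['k1']*(s@s))
    return c['xyz'],c['orientation']@np.array([*s,1.])
def onz(n,px,z):
    o,d=ray(n,px);return o+d*(z-o[2])/d[2]
E
python3 - <<'E'
from h import *
from scipy.optimize import least_squares
P=[((180,90),(118,-46,92)),((80,268),(118,46,92)),((290,160),(60,-41,68)),((200,332),(60,41,68)),((322,98),(56,-66,85)),((580,530),(-130,46,41))]
W=[];C=[]
for p,c in P:
    W.append(onz("top",(205+p[0]/5-.4,135+p[1]/5-.4),c[2]/1e3)[:2]);C.append(np.array(c[:2])/1e3)
W=np.array(W);C=np.array(C)
R=lambda t:np.array([[np.cos(t),-np.sin(t)],[np.sin(t),np.cos(t)]])
f=lambda v:(C@R(v[2]).T+v[:2]-W).ravel()
best=min((least_squares(f,[.4,0,t]) for t in(0,1.5,3,4.5)),key=lambda r:r.cost)
v=best.x;print(v,np.degrees(v[2]));print((best.fun.reshape(-1,2)*1e3).round(1))
inv=lambda p:((np.array(p)[:2]-v[:2])@R(v[2])*1e3).round(1)
print("pintop",inv(onz("top",(205+552/5,135+50/5),.125)), onz("top",(205+552/5,135+50/5),.125))
print("can caps",inv(onz("top",(205+590/5,135+418/5),.063)))
for n,p in [("spare",(368,268)),("dish",(378,219)),("reag",(178,135)),("pink",(298,286)),("teal",(353,147))]: print(n,onz("top",p,.03).round(3),inv(onz("top",p,.03)))
for c in[(-100,0),(93,0),(-130,0),(56,-66)]: print(c,(R(v[2])@np.array(c)/1e3+v[:2]).round(3))
E
```

```text
[ 0.54126105 -0.00204615  1.28670805] 73.72294088952307
[[ 3.   2.9]
 [ 0.7  1. ]
 [-1.9  0.8]
 [ 3.5 -1.9]
 [-4.6 -0.5]
 [-0.6 -2.3]]
pintop [ -25.2 -119.3] [ 0.64868743 -0.05966045  0.125     ]
can caps [-110.     3.3]
spare [ 0.421 -0.225  0.03 ] [-247.9   53.1]
dish [ 0.534 -0.236  0.03 ] [-226.7  -58.2]
reag [0.653 0.257 0.03 ] [280.2 -34.1]
pink [ 0.356 -0.078  0.03 ] [-124.9  156.7]
teal [ 0.695 -0.16   0.03 ] [-108.1 -192.2]
(-100, 0) [ 0.513 -0.098]
(93, 0) [0.567 0.087]
(-130, 0) [ 0.505 -0.127]
(56, -66) [0.62  0.033]
```

```bash
cat >>h.py <<'E'
from bench import manip
V=np.array([0.54126,-0.00205,1.2867])
def Rz(t): return np.array([[np.cos(t),-np.sin(t),0],[np.sin(t),np.cos(t),0],[0,0,1]])
def w(c): return Rz(V[2])@(np.array(c)/1e3)+np.array([V[0],V[1],0])
def ch(p): return Rz(V[2]).T@(np.array(p)-np.array([V[0],V[1],0]))*1e3
def go(*cs):
    s=manip.observe();R=s['ee_rot'];z=R[:,2];print("t",s['t'],"tcp chute",ch(s['position']).round(1),"F",(Rz(V[2]).T@s['ft_force']).round(1),"gap",s['finger_gap'])
    t=V[2]+np.pi/2+np.pi-np.arctan2(z[1],z[0]);print("turn y",-((t+np.pi)%(2*np.pi)-np.pi))
    for c in cs: print(c,"shift cm",(R.T@(w(c)-s['position'])*100).round(2))
E
python3 -c "
from h import *
go((-160,2,200))"
```

```text
t 0.1 tcp chute [-716.3  202.6  230.3] F [-0.2  0.4  0.8] gap 0.08558871019361637
turn y -1.0598306704086369
(-160, 2, 200) shift cm [-44.7    3.09 -38.71]
```

Emit:
send_rows --moves '[[[-1.5,0,-1.3],-0.04],[[-4,0.2,-3.5],-0.1],[[-7,0.5,-6],-0.18],[[-10,0.7,-8.6],-0.26],[[-13,1,-11.2],-0.34],[[-16,1.2,-13.8],-0.42],[[-19,1.4,-16.4],-0.5],[[-22,1.6,-19],-0.58]]' --fingers 4

```text
t: 0.77
position: [0.3183, -0.3968, 0.2149]
ee_rot: [[-0.689, -0.001, 0.725], [-0.725, 0.0, -0.689], [0.0, -1.0, -0.0]]
ft_force: [0.5, 0.5, -1.0]
finger_gap: 0.0396
```

```bash
python3 -c "
from h import *
go((-160,2,200))"
```

```text
t 0.7667 tcp chute [-441.4  103.3  214.9] F [ 0.7 -0.4 -1. ] gap 0.039620587625204304
turn y -0.4760924560765183
(-160, 2, 200) shift cm [-29.66   1.48  -3.89]
```

Emit:
send_rows --moves '[[[-3.5,0.2,-0.5],-0.07],[[-7.3,0.4,-1],-0.14],[[-11.2,0.6,-1.5],-0.22],[[-15.2,0.8,-2],-0.3],[[-19,1,-2.5],-0.37],[[-23,1.2,-3],-0.43],[[-27,1.4,-3.5],-0.476],[[-29.6,1.5,-3.9],-0.476]]'

```text
t: 1.43
position: [0.4961, -0.1537, 0.2001]
ee_rot: [[-0.278, 0.001, 0.96], [-0.96, 0.001, -0.278], [-0.002, -1.0, 0.0]]
ft_force: [0.5, 0.5, -0.0]
finger_gap: 0.0403
```

```bash
python3 - <<'E'
from h import *
from bench import grab_frame
go((-152,2,48))
print(get_calibration("wrist"))
cv2.imwrite("pics/w1.png",grab_frame("wrist")[:,:,::-1])
E
```

```text
t 1.4333 tcp chute [-158.2    0.9  200.1] F [ 0.6 -0.3 -0. ] gap 0.040257694235569984
turn y 0.0020216462934268264
(-152, 2, 48) shift cm [-0.6  15.21 -0.12]
{'fx': 317.1489248350848, 'fy': 317.1489248350848, 'cx': 258.42946493923216, 'cy': 192.45990643424895, 'k1': -0.07983894831999205, 'xyz': array([ 0.51447382, -0.08882873,  0.34424712]), 'orientation': array([[ 9.60465780e-01, -2.68311700e-01, -7.42584502e-02],
       [-2.78397049e-01, -9.26387456e-01, -2.53577137e-01],
       [-7.54384046e-04,  2.64225496e-01, -9.64460636e-01]])}
```

View pics/w1.png

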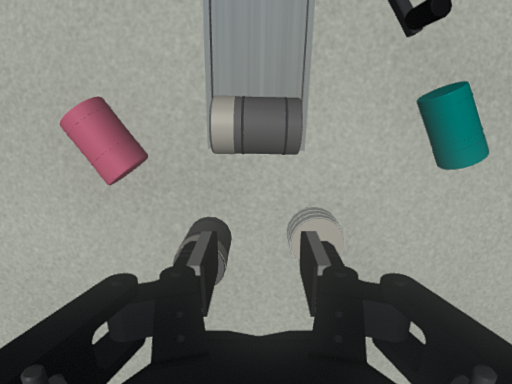

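The canister spans columns 211–302 and rows 96–154, square in the chute. The chute walls are at columns 205/313 at row 0. Spare and dishes are right by the fingers, at (205,245) and (315,235).

```bash
python3 - <<'E'
from h import *
for n,p,z in [("wallL top",(205,2),.055),("wallR top",(312.5,2),.055),("wallL bot",(209,130),.042),("wallR bot",(306,150),.042),("can L",(211,125),.060),("can R",(302,125),.060),("can back",(256,154),.05),("can front",(256,96.5),.07),("spare top",(211,225),.076),("dish top",(317,235),.036),("pin top",(437,8),.125),("teal",(455,125),.04)]:
    print(n,ch(onz("wrist",p,z)).round(1))
E
```

```text
wallL top [ 0.6 46.2 55. ]
wallR top [  1.2 -43.9  55. ]
wallL bot [-107.1   47.3   42. ]
wallR bot [-125.5  -44.9   42. ]
can L [-101.5   42.7   60. ]
can R [-101.   -37.7   60. ]
can back [-128.5    2.9   50. ]
can front [-77.3   3.   70. ]
spare top [-189.4   43.1   76. ]
dish top [-215.3  -61.5   36. ]
pin top [ -19.9 -115.3  125. ]
teal [ -99.  -190.8   40. ]
```

Emit:
send_rows --moves '[[[-0.4,1.5,-0.1],0.002],[[-0.8,4.0,-0.1],0.002],[[-1.1,7,-0.1],0.002],[[-1.1,9.8,-0.1],0.002],[[-1.1,12.2,-0.1],0.002],[[-1.1,14.2,-0.1],0.002],[[-1.1,15.2,-0.1],0.002],[[-1.1,15.2,-0.1],0.002]]'

```text
t: 2.15
position: [0.4943, -0.1469, 0.0458]
ee_rot: [[-0.286, -0.005, 0.958], [-0.958, 0.002, -0.286], [-0.001, -1.0, -0.005]]
ft_force: [0.1, -0.4, -0.4]
finger_gap: 0.0403
```

```bash
python3 - <<'E'
from h import *
from bench import grab_frame
go((-140,2,48),(40,2,70))
print("spare",ch(onz("top",(368,266),.076)))
cv2.imwrite("pics/s2.png",cv2.resize(grab_frame("scene")[100:260,130:330,::-1],None,fx=4,fy=3.7))
E
```

```text
t 2.15 tcp chute [-152.2    4.5   45.8] F [-0.3 -0.2 -0.4] gap 0.040260533036972294
turn y -0.0060664801484211495
(-140, 2, 48) shift cm [-1.22 -0.22  0.24]
(40, 2, 70) shift cm [-19.22  -2.41   0.12]
spare [-233.2481779    55.49886621   76.        ]
```

View pics/s2.png

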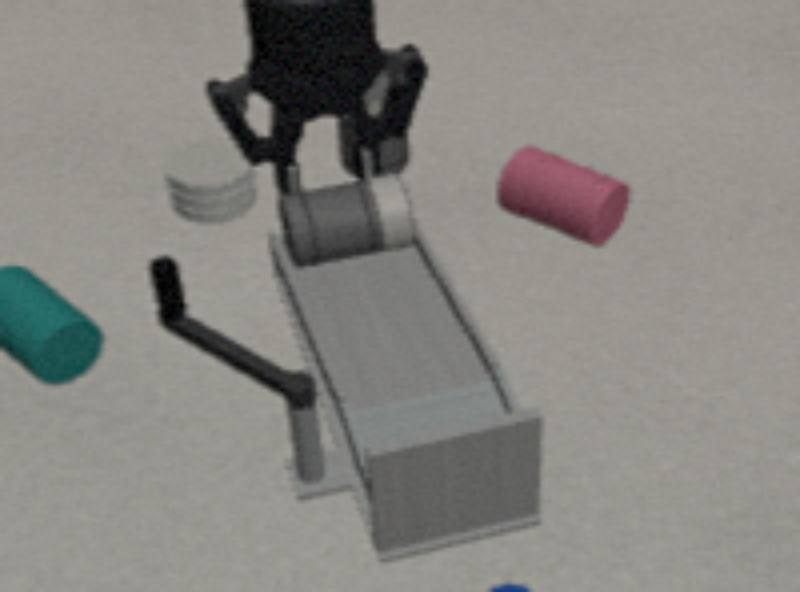

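Fingers are just behind the canister and both are lined up with it; nothing has been touched. Next is a slow push.

Emit:
send_rows --moves '[[[-0.2,-0.1,0.1],-0.005],[[-0.5,-0.15,0.2],-0.005],[[-0.8,-0.2,0.2],-0.005],[[-1.2,-0.25,0.2],-0.005],[[-1.6,-0.3,0.2],-0.005],[[-2.0,-0.35,0.2],-0.005],[[-2.4,-0.4,0.2],-0.005],[[-2.8,-0.45,0.2],-0.005]]'

```text
t: 2.87
position: [0.5066, -0.1205, 0.053]
ee_rot: [[-0.281, 0.0, 0.96], [-0.96, -0.0, -0.281], [0.0, -1.0, 0.0]]
ft_force: [-0.5, -0.8, 1.0]
finger_gap: 0.0403
```

```bash
python3 -c "
from h import *
go((40,2,70))"
```

```text
t 2.8667 tcp chute [-1.235e+02  1.000e-01  5.300e+01] F [-0.9  0.3  1. ] gap 0.0402604595684344
turn y -0.0006722084976527043
(40, 2, 70) shift cm [-16.35  -1.71  -0.2 ]
```

Emit:
send_rows --moves '[[[-0.45,-0.05,0],0],[[-0.95,-0.1,-0.05],0],[[-1.45,-0.16,-0.1],0],[[-1.95,-0.22,-0.1],0],[[-2.45,-0.28,-0.1],0],[[-2.95,-0.34,-0.1],0],[[-3.45,-0.4,-0.1],0],[[-3.95,-0.46,-0.1],0]]'

```text
t: 3.53
position: [0.5168, -0.0823, 0.0574]
ee_rot: [[-0.281, 0.0, 0.96], [-0.96, -0.0, -0.281], [0.0, -1.0, 0.0]]
ft_force: [-0.8, -0.9, 0.3]
finger_gap: 0.0403
```

Emit:
send_rows --moves '[[[-0.5,-0.06,0],0],[[-1.0,-0.12,0],0],[[-1.5,-0.18,0],0],[[-2.0,-0.24,0],0],[[-2.5,-0.3,0],0],[[-3.0,-0.36,0],0],[[-3.5,-0.42,0],0],[[-4.0,-0.48,0],0]]'

```text
t: 4.2
position: [0.528, -0.0439, 0.0622]
ee_rot: [[-0.281, -0.0, 0.96], [-0.96, -0.0, -0.281], [0.0, -1.0, -0.0]]
ft_force: [-0.5, -0.9, 0.0]
finger_gap: 0.0402
```

```bash
python3 - <<'E'
from h import *
from bench import grab_frame
go((24,2,70))
cv2.imwrite("pics/s3.png",cv2.resize(grab_frame("scene")[100:260,130:330,::-1],None,fx=4,fy=3.7))
E
```

```text
t 4.2 tcp chute [-43.9   1.   62.2] F [-1.   0.2  0. ] gap 0.04017740141073106
turn y -0.0008456050774547919
(24, 2, 70) shift cm [-6.79 -0.78 -0.1 ]
```

View pics/s3.png

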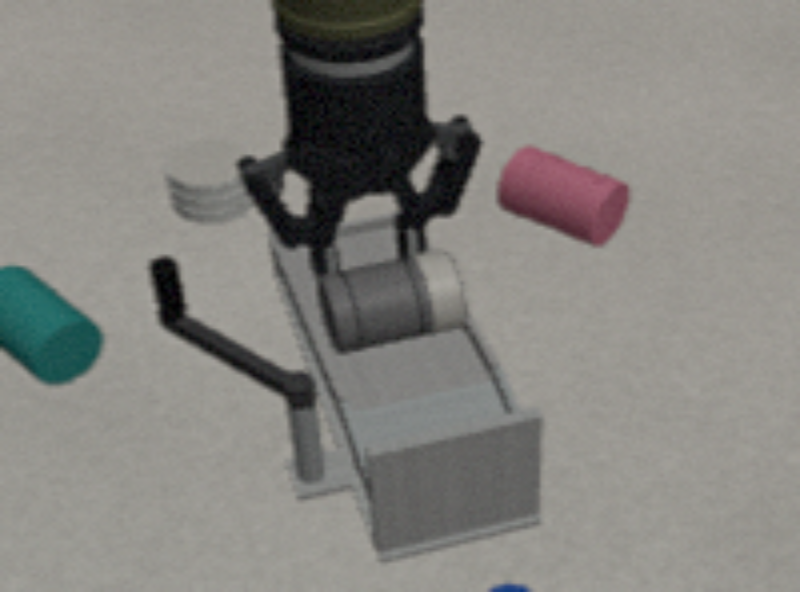

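The canister is mid-ramp, square, ahead of both fingertips. I'll keep pushing and slow down near the crest.

Emit:
send_rows --moves '[[[-0.5,-0.06,0],0],[[-1.0,-0.12,0],0],[[-1.5,-0.18,0],0],[[-2.0,-0.24,0],0],[[-2.5,-0.3,0],0],[[-3.0,-0.36,0],0],[[-3.5,-0.42,0],0],[[-4.0,-0.48,0],0]]'

```text
t: 4.92
position: [0.5392, -0.0056, 0.0671]
ee_rot: [[-0.281, -0.0, 0.96], [-0.96, -0.0, -0.281], [0.0, -1.0, 0.0]]
ft_force: [-0.5, -2.0, 0.6]
finger_gap: 0.0401
```

Emit:
send_rows --moves '[[[-0.45,-0.05,0],0],[[-0.85,-0.1,0],0],[[-1.2,-0.14,0],0],[[-1.5,-0.17,0],0],[[-1.8,-0.2,0],0],[[-2.1,-0.24,0],0],[[-2.4,-0.27,0],0],[[-2.7,-0.3,0],0]]'

```text
t: 5.58
position: [0.5468, 0.0201, 0.07]
ee_rot: [[-0.281, -0.0, 0.96], [-0.96, -0.0, -0.281], [0.0, -1.0, -0.0]]
ft_force: [-0.0, -1.3, 1.1]
finger_gap: 0.0399
```

Emit:
send_rows --moves '[[[-0.25,0,0],0],[[-0.5,0,0],0],[[-0.75,0,0],0],[[-1.0,0,0],0],[[-1.2,0,0],0],[[-1.35,0,0],0],[[-1.4,0,0],0],[[-1.4,0,0],0]]'

```text
t: 6.25
position: [0.5506, 0.0335, 0.07]
ee_rot: [[-0.281, -0.0, 0.96], [-0.96, 0.0, -0.281], [0.0, -1.0, -0.0]]
ft_force: [-0.1, -0.3, -0.2]
finger_gap: 0.0403
```

```bash
python3 - <<'E'
from h import *
from bench import grab_frame
go((24,2,70))
cv2.imwrite("pics/s4.png",cv2.resize(grab_frame("scene")[100:260,130:330,::-1],None,fx=4,fy=3.7))
E
```

```text
t 6.25 tcp chute [36.8  1.  70. ] F [-0.3  0.  -0.2] gap 0.04034515738847577
turn y -0.0006795194790090164
(24, 2, 70) shift cm [ 1.28 -0.   -0.1 ]
```

View pics/s4.png

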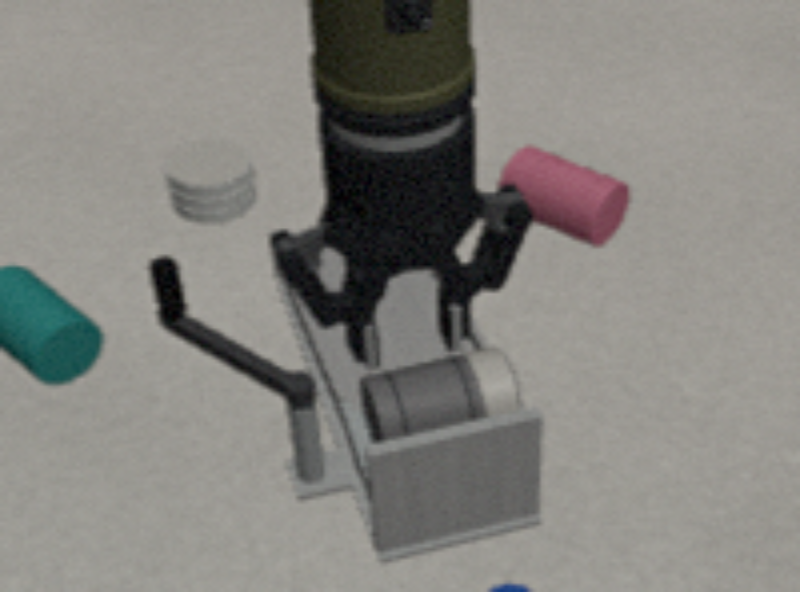

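The canister is home: it sits flush against the end stop beyond the crest. I'll withdraw, raise, and shut the fingers, then go to the outer side of the pin.

Emit:
send_rows --moves '[[[0.8,-0.1,0],0],[[2.2,-0.3,0],0],[[3.2,-1.5,0],0],[[3.5,-4,0],0],[[3.5,-7,0],0],[[3.5,-9.5,0],0],[[3.5,-11,0],0],[[3.5,-11.5,0],0]]'

```text
t: 6.97
position: [0.5423, -0.001, 0.1881]
ee_rot: [[-0.282, 0.005, 0.959], [-0.959, -0.001, -0.282], [-0.0, -1.0, 0.005]]
ft_force: [-0.5, 0.6, -0.4]
finger_gap: 0.0399
```

Emit:
send_rows --moves '[[[0.3,0,1.5],0],[[0.8,0,4],0],[[1.3,0,7],0],[[1.8,0,10],0],[[2.2,0,13],0],[[2.4,0,15],0],[[2.4,0,16],0],[[2.4,0,16],0]]' --fingers 0

```text
t: 7.63
position: [0.6884, -0.0703, 0.1825]
ee_rot: [[-0.283, -0.002, 0.959], [-0.959, 0.001, -0.283], [0.0, -1.0, -0.002]]
ft_force: [-1.2, -0.8, -0.5]
finger_gap: -0.0003
```

```bash
python3 - <<'E'
from h import *
from bench import grab_frame
go((-22,-158,94))
cv2.imwrite("pics/w5.png",grab_frame("wrist")[:,:,::-1])
E
```

```text
t 7.6333 tcp chute [ -24.2 -160.3  182.5] F [-1.1  1.  -0.5] gap -0.00025436670358862606
turn y -0.003074176302202858
(-22, -158, 94) shift cm [-0.22  8.85 -0.22]
```

View pics/w5.png

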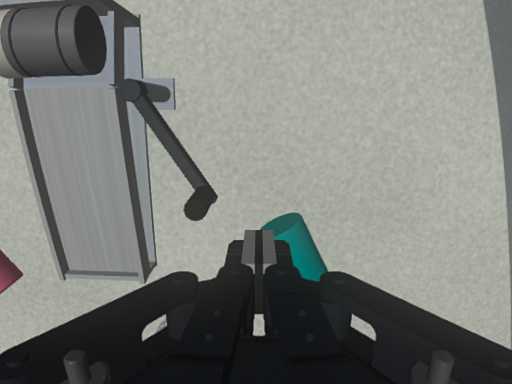

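The pin top is at (194,208) and the bar pivot at (133,90). The canister is at the stop at upper left, and the fingers are clear on the outer side.

```bash
python3 - <<'E'
from h import *
print("pin",ch(onz("wrist",(195,208),.125)),"base",ch(onz("wrist",(206,194),.087)),"axis",ch(onz("wrist",(133,90),.085)))
A=np.array([56,-65])
for t in np.arange(-.58,1.58,.12):
    p=A+95*np.array([-np.cos(t),np.sin(t)]); print(round(t,2),p.round(1),"y-push",(p-[0,22.5]).round(1),"x-push",(p-[19,0]).round(1))
E
```

```text
pin [ -22.27748959 -115.55497375  125.        ] base [ -23.1719345 -116.7389282   87.       ] axis [ 56.51816059 -65.06089778  85.        ]
-0.58 [ -23.5 -117.1] y-push [ -23.5 -139.6] x-push [ -42.5 -117.1]
-0.46 [ -29.1 -107.2] y-push [ -29.1 -129.7] x-push [ -48.1 -107.2]
-0.34 [-33.6 -96.7] y-push [ -33.6 -119.2] x-push [-52.6 -96.7]
-0.22 [-36.7 -85.7] y-push [ -36.7 -108.2] x-push [-55.7 -85.7]
-0.1 [-38.5 -74.5] y-push [-38.5 -97. ] x-push [-57.5 -74.5]
0.02 [-39.  -63.1] y-push [-39.  -85.6] x-push [-58.  -63.1]
0.14 [-38.1 -51.7] y-push [-38.1 -74.2] x-push [-57.1 -51.7]
0.26 [-35.8 -40.6] y-push [-35.8 -63.1] x-push [-54.8 -40.6]
0.38 [-32.2 -29.8] y-push [-32.2 -52.3] x-push [-51.2 -29.8]
0.5 [-27.4 -19.5] y-push [-27.4 -42. ] x-push [-46.4 -19.5]
0.62 [-21.3  -9.8] y-push [-21.3 -32.3] x-push [-40.3  -9.8]
0.74 [-14.2  -0.9] y-push [-14.2 -23.4] x-push [-33.2  -0.9]
0.86 [-6.  7.] y-push [ -6.  -15.5] x-push [-25.   7.]
0.98 [ 3.1 13.9] y-push [ 3.1 -8.6] x-push [-15.9  13.9]
1.1 [12.9 19.7] y-push [12.9 -2.8] x-push [-6.1 19.7]
1.22 [23.4 24.2] y-push [23.4  1.7] x-push [ 4.4 24.2]
1.34 [34.3 27.5] y-push [34.3  5. ] x-push [15.3 27.5]
1.46 [45.5 29.4] y-push [45.5  6.9] x-push [26.5 29.4]
1.58 [56.9 30. ] y-push [56.9  7.5] x-push [37.9 30. ]
```

Emit:
send_rows --moves '[[[0,1.5,0],-0.003],[[0,4,0],-0.003],[[0,6.5,0],-0.003],[[0,8.3,0],-0.003],[[0,8.8,0],-0.003],[[0,8.8,-0.3],-0.003],[[0,8.8,-0.7],-0.003],[[0,8.8,-1.1],-0.003]]'

```text
t: 8.35
position: [0.6774, -0.0648, 0.0988]
ee_rot: [[-0.278, 0.002, 0.961], [-0.961, -0.0, -0.278], [-0.0, -1.0, 0.002]]
ft_force: [0.2, 0.1, 0.8]
finger_gap: -0.0003
```

```bash
python3 -c "
from h import *
go((-26,-134,94),(-33.6,-119.2,94),(-39,-85.6,94))"
```

```text
t 8.35 tcp chute [ -22.1 -148.3   98.8] F [ 0.2 -0.2  0.8] gap -0.0003207225000904005
turn y 0.0023581241394481367
(-26, -134, 94) shift cm [ 0.39  0.48 -1.43]
(-33.6, -119.2, 94) shift cm [ 1.15  0.47 -2.91]
(-39, -85.6, 94) shift cm [ 1.68  0.46 -6.27]
```

Emit:
send_rows --moves '[[[0.15,0.1,-0.6],0.002],[[0.3,0.2,-1.2],0.002],[[0.6,0.3,-1.7],0.002],[[0.9,0.3,-2.3],0.002],[[1.15,0.3,-2.9],0.002],[[1.3,0.3,-3.5],0.002],[[1.45,0.3,-4.0],0.002],[[1.55,0.3,-4.6],0.002]]'

```text
t: 9.02
position: [0.628, -0.0677, 0.094]
ee_rot: [[-0.281, 0.0, 0.96], [-0.96, -0.0, -0.281], [0.0, -1.0, 0.0]]
ft_force: [0.2, -1.4, -0.3]
finger_gap: -0.0
```

```bash
python3 - <<'E'
from h import *
from bench import grab_frame
go((-39,-85.6,94))
cv2.imwrite("pics/w6.png",grab_frame("wrist")[:,:,::-1])
E
```

```text
t 9.0167 tcp chute [ -38.7 -101.7   94. ] F [-1.3 -0.6 -0.3] gap -1.1562103404906725e-05
turn y -0.00046662791492302347
(-39, -85.6, 94) shift cm [ 0.03 -0.   -1.61]
```

View pics/w6.png

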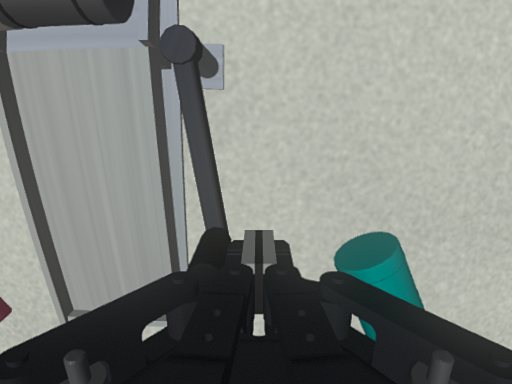

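The fingers rest against the pin at about (210,250), and the bar now points nearly straight downhill. I'll continue the arc.

Emit:
send_rows --moves '[[[0.05,0,-0.6],0],[[0.05,0,-1.1],0],[[0.05,0,-1.6],0],[[0,0,-2.2],0],[[-0.05,0,-2.75],0],[[-0.15,0,-3.3],0],[[-0.3,0,-3.9],0],[[-0.45,0,-4.4],0]]'

```text
t: 9.73
position: [0.5869, -0.0502, 0.094]
ee_rot: [[-0.28, -0.0, 0.96], [-0.96, -0.0, -0.28], [0.0, -1.0, -0.0]]
ft_force: [0.2, 0.7, 0.1]
finger_gap: -0.0002
```

Emit:
send_rows --moves '[[[-0.2,0,-0.6],0],[[-0.4,0,-1.1],0],[[-0.65,0,-1.6],0],[[-0.95,0,-2.1],0],[[-1.25,0,-2.55],0],[[-1.6,0,-3.0],0],[[-2.0,0,-3.45],0],[[-2.2,0,-3.7],0]]'

```text
t: 10.4
position: [0.5578, -0.018, 0.094]
ee_rot: [[-0.279, -0.0, 0.96], [-0.96, 0.0, -0.279], [-0.0, -1.0, -0.0]]
ft_force: [0.8, -0.5, 0.7]
finger_gap: -0.0003
```

```bash
python3 - <<'E'
from h import *
from bench import grab_frame
go((-12,-21,94))
cv2.imwrite("pics/w7.png",grab_frame("wrist")[:,:,::-1])
E
```

```text
t 10.4 tcp chute [-10.6 -20.3  94. ] F [-0.3 -0.9  0.7] gap -0.0002921971043300398
turn y 0.0010490890008192366
(-12, -21, 94) shift cm [0.14 0.   0.07]
```

View pics/w7.png

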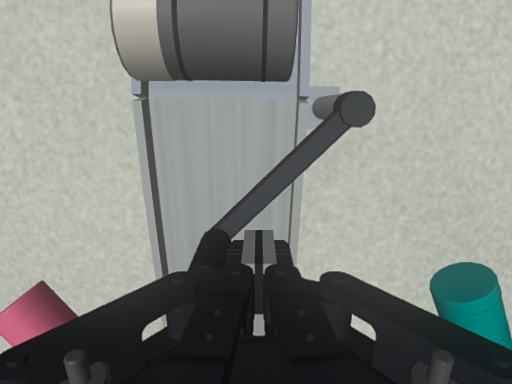

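The bar is about 0.85 rad round, with the pin at the left of the fingers. I'll step round to the pin's downhill side and push uphill.

Emit:
send_rows --moves '[[[0,0,0.5],-0.001],[[0.5,0,0.9],-0.001],[[1.7,0,0.9],-0.001],[[2.9,0,0.8],-0.001],[[3.5,0,0.4],-0.001],[[3.5,0,-0.8],-0.001],[[3.5,0,-2.2],-0.001],[[3.5,0,-2.9],-0.001]]'

```text
t: 11.12
position: [0.5185, -0.0454, 0.0936]
ee_rot: [[-0.281, -0.002, 0.96], [-0.96, -0.0, -0.281], [0.001, -1.0, -0.002]]
ft_force: [1.0, 0.2, -0.8]
finger_gap: -0.0001
```

```bash
python3 - <<'E'
from h import *
from bench import grab_frame
go((-15.9,13.9,94),(4.4,24.2,94),(37.9,30,94))
cv2.imwrite("pics/w8.png",grab_frame("wrist")[:,:,::-1])
E
```

```text
t 11.1167 tcp chute [-48.    9.7  93.6] F [ 0.4 -0.9 -0.8] gap -5.593353106929647e-05
turn y -0.0004590621754267943
(-15.9, 13.9, 94) shift cm [-3.2  -0.04 -0.42]
(4.4, 24.2, 94) shift cm [-5.23 -0.04 -1.45]
(37.9, 30, 94) shift cm [-8.58 -0.04 -2.03]
```

View pics/w8.png

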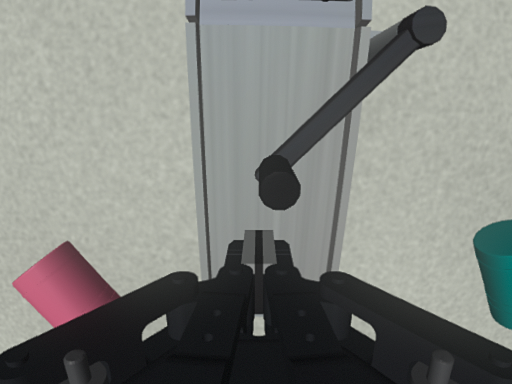

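The pin is ahead of the fingertips at (279,185), slightly to the right. I'll push it uphill along the arc.

Emit:
send_rows --moves '[[[-0.8,0,0.4],0],[[-1.5,0,0.6],0],[[-2.0,0,0.3],0],[[-2.6,0,0],0],[[-3.2,0,-0.4],0],[[-3.7,0,-0.7],0],[[-4.2,0,-1.0],0],[[-4.7,0,-1.25],0]]'

```text
t: 11.83
position: [0.5213, 0.0049, 0.0938]
ee_rot: [[-0.279, -0.0, 0.96], [-0.96, -0.0, -0.279], [0.0, -1.0, -0.0]]
ft_force: [0.2, -0.1, -0.4]
finger_gap: 0.0
```

Emit:
send_rows --moves '[[[-0.55,0,-0.2],0],[[-1.1,0,-0.4],0],[[-1.6,0,-0.55],0],[[-2.2,0,-0.65],0],[[-2.7,0,-0.75],0],[[-3.1,0,-0.75],0],[[-3.4,0,-0.75],0],[[-3.6,0,-0.75],0]]'

```text
t: 12.5
position: [0.5248, 0.0412, 0.094]
ee_rot: [[-0.279, 0.0, 0.96], [-0.96, 0.0, -0.279], [-0.0, -1.0, 0.0]]
ft_force: [-0.0, -0.7, -0.0]
finger_gap: -0.0001
```

```bash
python3 - <<'E'
from h import *
from bench import grab_frame
go((38,30,94))
cv2.imwrite("pics/w9.png",grab_frame("wrist")[:,:,::-1])
E
```

```text
t 12.5 tcp chute [36.9 27.9 94. ] F [-0.7 -0.2 -0. ] gap -0.00012575293870033906
turn y 0.001474005243062848
(38, 30, 94) shift cm [-0.11  0.   -0.21]
```

View pics/w9.png

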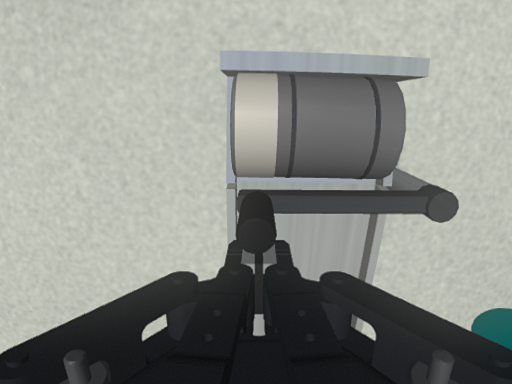

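The bar lies square across the chute behind the canister. I'll creep forward to feel the end of travel.

Emit:
send_rows --moves '[[[-0.05,0,-0.1],0],[[-0.1,0,-0.1],0],[[-0.15,0,-0.1],0],[[-0.2,0,-0.1],0],[[-0.2,0,-0.1],0]]'

```text
t: 12.97
position: [0.5241, 0.0427, 0.094]
ee_rot: [[-0.279, -0.0, 0.96], [-0.96, -0.0, -0.279], [0.0, -1.0, 0.0]]
ft_force: [-0.4, -0.9, -0.5]
finger_gap: 0.0001
```

Emit:
send_rows --moves '[[[-0.05,0,0],0],[[-0.1,0,0],0],[[-0.15,0,0],0],[[-0.2,0,0],0],[[-0.25,0,0],0],[[-0.25,0,0],0]]'

```text
t: 13.47
position: [0.5242, 0.0429, 0.0939]
ee_rot: [[-0.281, -0.002, 0.96], [-0.96, -0.003, -0.281], [0.004, -1.0, -0.001]]
ft_force: [-3.6, -6.2, 3.7]
finger_gap: -0.0007
```

```bash
python3 -c "
from h import *
go((38,30,94))"
```

```text
t 13.4667 tcp chute [38.3 29.  93.9] F [-6.9  1.7  3.7] gap -0.0006973060207521876
turn y -0.00033998952509506353
(38, 30, 94) shift cm [ 0.03 -0.01 -0.1 ]
```

The stop is felt: 7 N, no further motion, at the expected place. I'll back off and rise clear.

Emit:
send_rows --moves '[[[0.4,0,0],0],[[1.2,0,0],0],[[2.5,0,0],0],[[4,-1,0],0],[[5.5,-3,0],0],[[6.5,-6,0],0],[[7,-9,0],0],[[7,-10,0],0]]'

```text
t: 14.13
position: [0.5074, -0.0233, 0.1982]
ee_rot: [[-0.281, 0.007, 0.96], [-0.96, -0.001, -0.281], [-0.001, -1.0, 0.007]]
ft_force: [1.2, -0.5, 0.6]
finger_gap: 0.0001
```

```bash
python3 - <<'E'
from h import *
from bench import grab_frame
go((38,30,94))
w=grab_frame("wrist"); g=w.max(2).astype(int)
# expected pixel of points in the wrist view
c=get_calibration("wrist")
def px(p):
    q=c['orientation'].T@(globals()['h'].w(p)-c['xyz']); s=q[:2]/q[2]; s=s*(1+c['k1']*(s@s)); return s*c['fx']+[c['cx'],c['cy']]
import h
for n,p in [("pintop",(56,30,125)),("axis",(56,-65,85)),("bar mid",(56,-20,85)),("can top",(93,2,101))]: print(n,px(p).round(),)
m=(g<75).astype(np.uint8); m[230:]=0
n,l,st,ce=cv2.connectedComponentsWithStats(m)
for i in range(1,n):
    if st[i,4]>150: print(st[i],ce[i].round())
u=px((56,30,125)).round().astype(int); 
print("col profile at bar mid", [int(v) for v in g[60:230:5,int(px((56,-20,85))[0])]])
t0=cv2.imread("pics/top0.png")[:,:,::-1].astype(int); t1=grab_frame("top").astype(int)
d=(abs(t1-t0).max(2)>35).astype(np.uint8)
for nm,(x,y) in dict(spare=(368,268),dish=(378,219),reag=(178,135),pink=(298,286),teal=(353,147)).items(): print(nm,d[y-18:y+18,x-18:x+18].sum())
E
```

```text
t 14.1333 tcp chute [-29.9  26.5 198.2] F [-0.2 -1.3  0.6] gap 0.00011910036491556009
turn y -0.0009623845465078773
(38, 30, 94) shift cm [-6.78 10.42 -0.42]
pintop [253.  79.]
axis [374.  84.]
bar mid [317.  83.]
can top [292.  27.]
[ 265    0   77   67 1743] [302.  50.]
[ 242   62  145   34 2374] [313.  81.]
col profile at bar mid [51, 42, 145, 67, 60, 59, 142, 139, 138, 137, 137, 136, 135, 135, 138, 138, 138, 139, 140, 142, 142, 143, 144, 143, 143, 141, 141, 141, 140, 139, 137, 136, 134, 136]
spare 673
dish 1288
reag 736
pink 1055
teal 1258
```

```bash
python3 - <<'E'
from h import *
from bench import grab_frame
t0=cv2.imread("pics/scene0.png")[:,:,::-1].astype(int); t1=grab_frame("scene").astype(int)
d=abs(t1-t0).max(2)
for nm,(x,y) in dict(spare=(223,132),dish=(182,149),reag=(257,287),pink=(270,152),teal=(138,187)).items(): p=d[y-16:y+16,x-16:x+16]; print(nm,np.median(p),(p>30).sum())
E
```

```text
spare 7.0 186
dish 6.0 0
reag 5.0 0
pink 5.0 0
teal 6.0 0
```

```bash
python3 - <<'E'
from h import *
from bench import grab_frame
t0=cv2.imread("pics/scene0.png")[:,:,::-1].astype(int); t1=grab_frame("scene").astype(int)
d=abs(t1-t0).max(2)>30
ys,xs=np.nonzero(d[112:152,205:245]); print("diff bbox",xs.min()+205,xs.max()+205,ys.min()+112,ys.max()+112,"spare region",d[117:146,214:224].sum())
print(["".join("#" if v else "." for v in r) for r in d[112:152:3,205:245]])
s=manip.observe();print(s['t'],s['ft_force'])
E
```

```text
diff bbox 206 244 112 151 spare region 1
['.........###############################', '.............#######################....', '.....................##############.....', '.....................###############....', '.....................##############.....', '......................#############.....', '........................##.######.......', '........................................', '........................................', '........................................', '........................................', '........................................', '..................##....#...............', '.#################........#.............']
14.3333 [ 0.83286162 -0.70545398 -0.31123013]
```

The change near the spare is only the gripper, at upper right, overlapping it in the view. The visible part of the spare is unchanged, so I'll hand in.

```bash
python3 -c "
from bench import manip
print(manip.close_job())"
```

```text
the job is handed in; nothing more can be done
None
```

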